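# Nip up a bearing retaining ring with a two-pin spanner

## Robot

A 7-joint arm with a two-finger parallel gripper is mounted at the origin on a cart in front of the work surface, level with it; the furniture and walls round the work are solid. World frame = base frame: x ahead of the robot, y to its left, z up, the work surface at z = 0. Lengths are in m, angles in rad, forces in N, time in s.
With the tool pointing down it reaches from about 0.4 to 0.875 m from the base axis. Payload 19.3 kg.
Tool frame: the origin (TCP) lies at the very end of the fingers, on their centre line; the grasp point (between the pads) lies 19 mm behind it; z points along the fingers, y is the direction in which the jaws open and shut (so a half turn about z gives the same grasp; the last joint's range is limited). The gripper opens to 85 mm and grips with 20 to 120 N. Pads are 22 mm wide; open, the fingers measure 114 mm over their backs; the gripper's body (76 mm by 85 mm) begins 54 mm behind the grasp point. The pads swing forward as they close: fully open they stand 13 mm farther back than shut.
Start: joints at [1.101, 0.521, -0.036, 1.599, 0.021, 1.021, -0.113], TCP at [0.243, -0.576, 0.231] pointing down, gripper open.
Joint ranges: [-2.91, 2.91], [-0.3, 2.13], [-1.5, 1.42], [0.17, 2.43], [-1.26, 4.41], [0.16, 1.93], [-2.52, 2.52]. Speed limits (rad/s): [1.89, 1.89, 2.39, 2.39, 3.01, 3.01, 3.01].

## Interface

Orientations are given as [roll, pitch, yaw] about the fixed x, y, z axes, in that order (R = Rz(yaw) Ry(pitch) Rx(roll)).
In Python, from workcell import telemetry, imaging, ticket gives the robot as it stands.
- The arm moves only by the tool carry_out, never from a script. Its argument "series" is a list of rows, each a list of 7 numbers: the shift along the tool's x, y, z in m, then the turn, a rotation vector about the tool's x, y, z in rad, then the closure in counts, from 0 (fully open) to 255 (shut). In form: [[tx, ty, tz, ax, ay, az, jaw], ...]. A call has 1 to 10 rows; each row is the pose to reach, as a shift and turn from the pose commanded when the call began, along the tool's axes at that moment; what a row does not reach only later rows make up. A row lasts 1/8 s, in which the tool goes at most 62.5 mm and 10.7 degrees, less where a joint would pass 70% of its speed; a pose out of reach is approached as far as the arm can. A call with a gripper value outside its range is refused whole. The fingers move at their own pace and stop on an object; "force" is the grip in N (left out, the last holds). Time passes only in rows, so rows that repeat a pose let the fingers close. It gives the time, the measured TCP pose, the force and the opening at its end, in the units of the state.
- telemetry.observe(): the state, without advancing time (a new reading comes with each control period).
- imaging.grab_frame(name): name is "scene" or "side" or "wrist"; returns (picture, depth): 420x560x3 uint8, blue, green, red; 420x560 float32, m along the optical axis (not along the pixel's ray), 0 where there is no reading.
- imaging.camera_info(name): a dict with "mtx" (3x3 intrinsics, pixels), "extrinsics" (4x4, takes a point from camera to world coordinates); the wrist camera has in their place "hand_eye" (4x4, takes a point from camera to tool coordinates, whose origin is the TCP and whose axes are the flange's). Camera axes: x right, y down, z forward; pixel columns grow to the right and rows downward; lengths in m; the calibration is good to about 2 mm. A picture is of the moment at which its call begins: read the wrist's pose just before it. camera_info takes no time and is no camera call.
- ticket.job_done(): hands the job in, once; it reports no verdict.
The state is a dict: "clock": time; "qpos": joint angles; "qd": joint speeds; "joint_efforts": joint torques, N m; "position": TCP position; "tool_rot": TCP orientation; "force": force on the tool from outside, world axes, zero at the start; "moment": the same for the moment, N m; "grip_width": finger opening in m.
Only numpy, scipy, OpenCV 4.12 (cv2) and the standard library are available. Lean on these libraries where they do the work, as an engineer would, in place of code of your own. Each camera call takes 0.05 s, during which the arm holds its last target.

## Task

The recessed retaining ring in the bearing block is loose. Take the two-pin spanner out of its wooden stand, feel its pins into the ring's two holes without forcing them, and turn the ring clockwise (seen from above) until it comes up against its hidden seat and is nipped up to about 0.45 N m, no more than 0.7 N m, touching block and ring with the spanner only. Then draw the spanner out and put it back upright in its stand with its pins in the stand's holes, leaving the ring tight and the other things on the bench where they are.

Things in the scene. Friction and masses are not known exactly. Their poses are not given: they have to be found in the camera images.
- housing: Bearing block bolted to the bench, grey painted casting 120 x 120 mm (base 126 x 126), 48 mm high, a 6 mm high bolt head at each corner. Origin: centre of its underside; z up. Two short dark lines on its top, on either side of the bore, mark its x axis. It does not move. In its middle is a round recess 66 mm wide with the plain steel retaining ring and, lower, a shaft end.
- ring_face (a point): Centre of the ring's flat top, 40 mm above the bench, 8 mm below the block's top; fixed to the block, axes as the block's (does not turn with the ring). Ring: outer diameter 64, inner 30, 8 mm thick, two 8.5 mm through-holes opposite each other on a 48 mm circle, 4 mm of free space under it. At the start the line of the holes lies 0 to 0.3 rad clockwise (from above) of the x axis.
- block_top (a point): Point on the ring's vertical axis level with the block's top, 48 mm above the bench. The ring turns about this axis with a running friction of about 0.15 N m, not sinking measurably. Its seat is hidden in the block: it is met after 0.5 to 1.2 rad of clockwise turning, then the torque climbs by about 0.1 N m per 0.014 rad. The running friction keeps the ring tight when it is let go.
- stand_top (a point): Centre of the top of the spanner's wooden stand, a fixed light wood block 40 mm (x) by 92 mm (y), 30 mm high. Two holes 12 mm wide and 15 mm deep in its top, 24 mm to either side of this point along its y axis, take the spanner's pins with 3 mm play all round; the spanner's crossbar then rests on the stand's top.
- spanner_grip (a point): Centre of the dark wooden grip of the two-pin spanner, which stands upright in the stand at the start. The grip is a flat bar 18 mm thick (x), 64 mm long (y, parallel to the line of the two pins), 30 mm high, on top of a 15 mm steel stem. Tool 78 mm high, about 220 g. The point lies 63 mm above the pin tips. Half a turn makes no difference.
- spanner_foot (a point): Point on the spanner's stem axis level with its pin tips; z up along the stem. Steel crossbar 16 (x) by 58 (y) by 10 mm with two pins below it, 6 mm thick, 9 mm long, tapered tips, 24 mm to either side of the axis along y. Fully in the ring, this point lies 9 mm below the ring's face; in the stand, 9 mm below the stand's top.
- wax_tin: Round wax tin, 69 mm across, 29 mm high, on the bench; origin under its centre. Bystander.
- chuck_key: Steel drill chuck key with T handle, 50 x 75 x 15 mm, on the bench; origin under its centre. Bystander.
- spanner_13: Flat open-ended and ring spanner, 180 mm long, 8 mm thick, lying on the bench on the left; origin under its centre. Bystander, not the tool for this job.
Mind the look-alikes: they are no part of the job. What is shaped like the part that bears stand_top but turquoise is not meant.

How it is judged:
By the outcome, as a careful person would: the job done as asked, in the order asked, and still so for the second after the job is handed in, with the robot touching nothing.
It also fails if it takes over 72 s, if anything falls off the work surface, if the arm or the gripper's body presses on something with over 40 N, if the wrist force passes 120 N, or if a joint passes its speed limit or range.

## Working session

There is one attempt and no reset: what is moved stays moved. The work goes in short steps, Python scripts to look and compute and a tool call to move; the robot and the scene stay as the last step left them, time stands still between calls to the robot, and variables do not carry over. Pictures are saved under pics/ and viewed, and the job is handed in when it is done.

Besides the shell and the picture viewer there is one more tool, called after ">>>" in YAML: its name, and indented under it one key for each argument. carry_out: Moves the arm, as the interface text tells. Its arguments: {"type":"object","properties":{"series":{"type":"array"},"force":{"type":"number"}},"required":["series"]}

```bash
ls; mkdir -p pics; python3 - <<'E'
from workcell import telemetry, imaging
import cv2, numpy as np
print(telemetry.observe())
for n in ("scene","side","wrist"):
    im,d=imaging.grab_frame(n); cv2.imwrite(f"pics/{n}0.png",im); np.save(f"pics/{n}0.npy",d); print(imaging.camera_info(n))
E
```

```text
pics
{'clock': 0.0, 'qpos': array([ 1.10079128,  0.52202071, -0.03633247,  1.59997494,  0.02120838,
        1.02111184, -0.11279518]), 'qd': array([ 0.00088742, -0.00015794, -0.00100079, -0.0004242 ,  0.00114388,
        0.00216946,  0.00037414]), 'joint_efforts': array([ 7.18703286e-04, -9.27139950e+01,  1.98056437e+00, -3.69942927e+01,
        1.79323921e-02,  8.15765932e-03,  4.86713475e-05]), 'position': array([ 0.24311416, -0.57542317,  0.23073335]), 'tool_rot': array([-3.14046630e+00,  8.50199817e-05,  3.99808113e-01]), 'force': array([ 0.12918032,  0.00728636, -0.25116502]), 'moment': array([-0.03137981,  0.02291148,  0.00676951]), 'grip_width': 0.08537015471213454}
{'mtx': array([[435.24195561,   0.        , 280.5834731 ],
       [  0.        , 435.24195561, 208.72265932],
       [  0.        ,   0.        ,   1.        ]]), 'extrinsics': array([[-0.69172668, -0.34515582,  0.63433561, -0.04479947],
       [-0.72214342,  0.33644738, -0.60441049,  0.72107234],
       [-0.00480476, -0.87616815, -0.48198163,  0.54134446],
       [ 0.        ,  0.        ,  0.        ,  1.        
[... 244 characters left out ...]
      [-0.13799404, -0.53270698,  0.8349736 , -0.6898035 ],
       [-0.02179948, -0.84120108, -0.54028281,  0.65087836],
       [ 0.        ,  0.        ,  0.        ,  1.        ]])}
{'mtx': array([[292.17285095,   0.        , 280.56609508],
       [  0.        , 292.17285095, 206.74856199],
       [  0.        ,   0.        ,   1.        ]]), 'hand_eye': array([[ 1.04121092e-03, -9.58999618e-01, -2.83405449e-01,
         7.19423886e-02],
       [ 9.99999436e-01,  9.39478516e-04,  4.94876843e-04,
        -9.16570717e-04],
       [-2.08333373e-04, -2.83405805e-01,  9.59000056e-01,
        -1.43059728e-01],
       [ 0.00000000e+00,  0.00000000e+00,  0.00000000e+00,
         1.00000000e+00]])}
```

View pics/scene0.png

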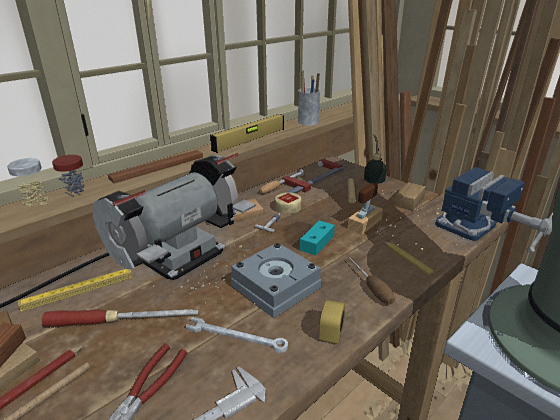

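View pics/side0.png

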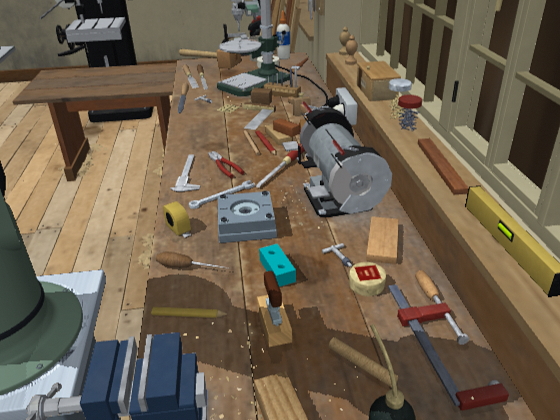

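View pics/wrist0.png

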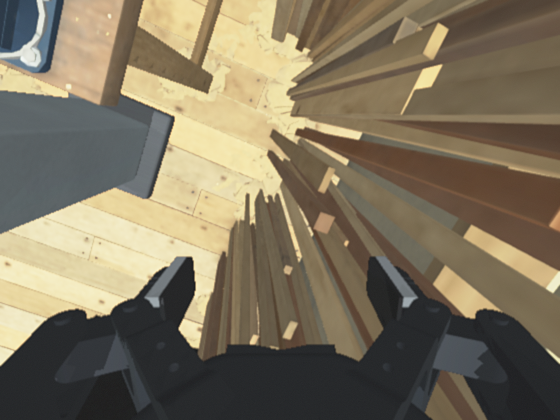

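The spanner's light-wood stand is at scene (365,215) and side (273,315), with the dark grip above it. The look-alike is the turquoise block at scene (317,236) and side (278,265). The wooden block matches the description, so I'll confirm it in enlarged crops.

```bash
cat > h.py <<'E'
from workcell import telemetry, imaging
import cv2, numpy as np
from scipy.spatial.transform import Rotation as R
def unproj(n,u,v,d,T=None):
    c=imaging.camera_info(n);K=c["mtx"];E=c["extrinsics"] if T is None else T
    p=np.linalg.inv(K)@np.array([u,v,1.])*d
    return E[:3,:3]@p+E[:3,3]
def atz(n,u,v,z,T=None):
    c=imaging.camera_info(n);K=c["mtx"];E=c["extrinsics"] if T is None else T
    r=E[:3,:3]@np.linalg.inv(K)@np.array([u,v,1.])
    return E[:3,3]+r*(z-E[2,3])/r[2]
def toolT(s):
    T=np.eye(4);T[:3,:3]=R.from_euler('xyz',s["tool_rot"]).as_matrix();T[:3,3]=s["position"];return T
def wristT(s): return toolT(s)@imaging.camera_info("wrist")["hand_eye"]
def crop(src,dst,x0,y0,x1,y1,k):
    im=cv2.imread(src)[y0:y1,x0:x1];cv2.imwrite(dst,cv2.resize(im,None,fx=k,fy=k,interpolation=cv2.INTER_CUBIC))
E
python3 - <<'E'
from h import *
crop("pics/scene0.png","pics/sc1.png",330,150,400,250,6)
crop("pics/side0.png","pics/si1.png",235,250,315,360,5)
crop("pics/side0.png","pics/si2.png",205,180,285,250,7)
E
```

```text
(no output)
```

View pics/sc1.png

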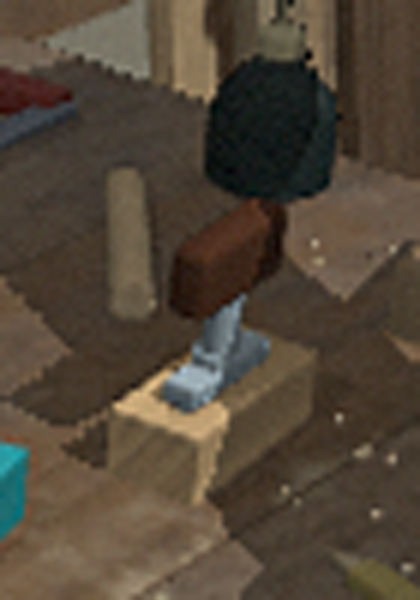

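View pics/si1.png

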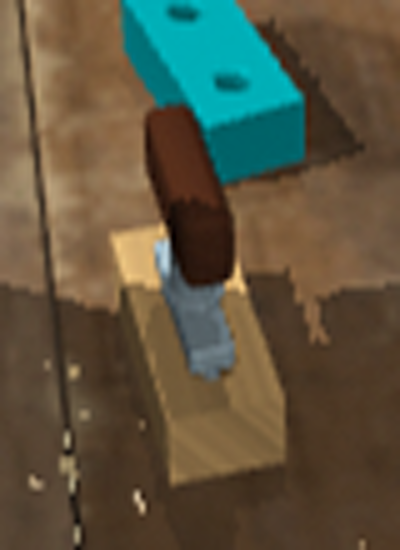

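View pics/si2.png

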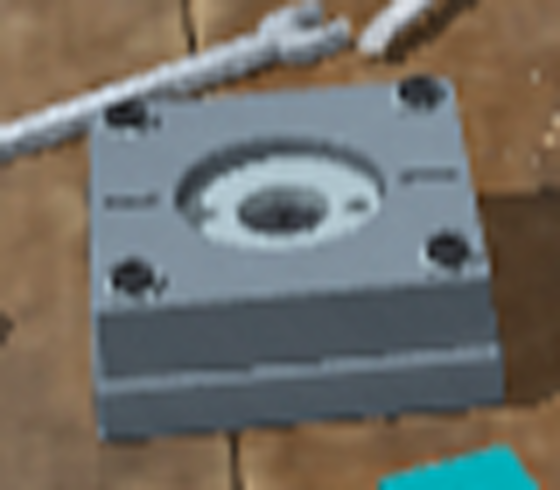

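Confirmed: the wooden block carries the spanner, while the turquoise one has empty holes. Next I'll measure both the tool and the block from the depth clouds.

```bash
cat >> h.py <<'E'
def cloud(n,d,T=None):
    c=imaging.camera_info(n);K=c["mtx"];E=c["extrinsics"] if T is None else T
    v,u=np.mgrid[:420,:560]; P=np.stack([(u-K[0,2])/K[0,0]*d,(v-K[1,2])/K[1,1]*d,d],-1)
    return P@E[:3,:3].T+E[:3,3]
E
python3 - <<'E'
from h import *
for n,(x0,y0,x1,y1) in dict(side=(255,265,290,350),scene=(345,175,395,240)).items():
    d=np.load(f"pics/{n}0.npy");P=cloud(n,d)[y0:y1,x0:x1].reshape(-1,3)
    P=P[d[y0:y1,x0:x1].ravel()>0]
    for lo,hi in((.094,.105),(.072,.105),(.027,.033)):
        Q=P[(P[:,2]>lo)&(P[:,2]<hi)&(P[:,0]<1.0)]
        if len(Q)<5: print(n,lo,len(Q));continue
        m=cv2.minAreaRect((Q[:,:2]*1000).astype(np.float32)); print(n,lo,len(Q),Q.mean(0).round(4),m)
for n,(x0,y0,x1,y1) in dict(side=(205,180,285,250),scene=(225,235,330,320)).items():
    d=np.load(f"pics/{n}0.npy");P=cloud(n,d)[y0:y1,x0:x1].reshape(-1,3)
    P=P[d[y0:y1,x0:x1].ravel()>0]
    Q=P[(P[:,2]>.045)&(P[:,2]<.051)]
    print(n,len(Q),Q.mean(0).round(4),cv2.minAreaRect((Q[:,:2]*1000).astype(np.float32)))
# lines/ring holes
f=lambda x,y:(205+x/7,180+y/7)
for nm,p,z in(("lineL",(131,201),.048),("lineR",(430,176),.048),("hL",(207,214),.04),("hR",(358,205),.04),("c",(283,211),.04)):
    print(nm,atz("side",*f(*p),z).round(4))
E
```

```text
side 0.094 291 [ 0.4719 -0.0563  0.0986] ((472.30303955078125, -53.16862487792969), (18.152111053466797, 64.25909423828125), 5.551689624786377)
side 0.072 444 [ 0.4716 -0.062   0.0935] ((472.18084716796875, -53.71569061279297), (18.501140594482422, 65.32445526123047), 5.5516886711120605)
side 0.027 712 [ 0.4768 -0.0372  0.0306] ((476.3958740234375, -12.228225708007812), (181.40261840820312, 57.030242919921875), 81.6325912475586)
scene 0.094 104 [ 0.4695 -0.0485  0.0976] ((471.5601501464844, -51.77378463745117), (18.09749984741211, 64.55642700195312), 8.192723274230957)
scene 0.072 258 [ 0.4669 -0.0434  0.0891] ((471.3495788574219, -51.43798828125), (19.828121185302734, 65.63851928710938), 6.31281852722168)
scene 0.027 220 [ 0.4663 -0.0428  0.0296] ((507.2751770019531, -133.66786193847656), (64.57199096679688, 278.0787353515625), 23.09957504272461)
side 1178 [0.4467 0.2609 0.0487] ((447.5415954589844, 266.2065734863281), (129.597900390625, 119.60922241210938), 89.2066650390625)
scene 1871 [0.4425 0.2709 0.0477] ((397.6092529296875, 267.06024169921875), (122.18161010742188, 225.2157440185547), 89.81729125976562)
lineL [0.4009 0.2659 0.048 ]
lineR [0.4955 0.2643 0.048 ]
hL [0.4243 0.2667 0.04  ]
hR [0.4721 0.2638 0.04  ]
c [0.4483 0.2644 0.04  ]
```

```bash
cat >> h.py <<'E'
def plan(goal,yaw,s=None):
    s=s or telemetry.observe();T=toolT(s);G=np.eye(4);G[:3,:3]=R.from_euler('xyz',[np.pi,0,yaw]).as_matrix();G[:3,3]=goal
    D=np.linalg.inv(T)@G
    return D[:3,3].round(4),R.from_matrix(D[:3,:3]).as_rotvec().round(4)
E
python3 - <<'E'
from h import *
A=[]
for n in("side","scene"):
    d=np.load(f"pics/{n}0.npy");A.append(cloud(n,d)[d>0])
P=np.vstack(A)
P=P[(P[:,2]<.6)]
print("rows x 0.0..0.75 step .05; cols y -0.6..0.5 step .05 (max z mm)")
for x in np.arange(.1,.76,.05):
    print(f"{x:.2f}",[int(1000*max([*P[(abs(P[:,0]-x)<.025)&(abs(P[:,1]-y)<.025)][:,2],-.099])) for y in np.arange(-.6,.46,.05)])
print(plan([.472,-.053,.25],1.668))
E
```

```text
rows x 0.0..0.75 step .05; cols y -0.6..0.5 step .05 (max z mm)
0.10 [-99, -99, -99, -99, -99, -99, -99, -99, 75, 3, 17, 303, 325, 238, 16, 3, -99, -99, -99, -99, -99, -99]
0.15 [-99, -99, -99, -99, -99, -99, -99, 88, 86, 49, 4, 13, 13, 12, 3, 4, -99, -99, -99, -99, -99, -99]
0.20 [-53, -99, -99, -99, -99, -99, -99, 132, 133, 132, -99, -99, -99, -99, -99, -99, -99, -99, -99, -99, -99, -99]
0.25 [11, -99, -99, -99, -99, -13, 1, 132, 133, 132, 10, 4, 11, 4, 3, 31, 4, 4, 57, 4, 3, 9]
0.30 [9, -99, -99, -99, -99, -99, -99, 131, 131, 130, 2, 4, 11, 4, 25, 33, 4, 59, 60, 11, 8, 10]
0.35 [-99, -99, -99, -99, -99, -99, -99, 130, 131, 129, 4, 4, 12, 4, 19, 23, 4, 4, 5, 12, 12, 8]
0.40 [74, -99, -99, -99, -99, 1, 2, 5, 6, 5, 4, 4, 9, 4, 16, 5, 56, 52, 56, 49, 11, 4]
0.45 [75, -99, -99, -99, -99, 0, 34, 38, 38, 4, 100, 102, 99, 3, 33, 32, 51, 51, 53, 49, 13, 13]
0.50 [117, -99, -99, -99, -99, -99, 1, 38, 37, 4, 100, 101, 98, 34, 34, 33, 56, 52, 56, 49, 9, 15]
0.55 [-60, -99, -99, -99, -99, 0, 31, 17, 4, 20, 21, 4, 4, 31, 4, 4, 4, 6, 5, 6, 105, 105]
0.60 [-99, -99, -99, -99, -99, 48, 106, 159, 156, 21, 16, 3, 27, 26, 14, 13, 106, 112, 128, 141, 202, 202]
0.65 [91, -99, -99, -99, -99, -99, 56, 54, 20, 4, 4, 4, 33, 32, 18, 11, 203, 203, 170, 170, 171, 201]
0.70 [70, 28, 15, 48, -99, 1, 4, 21, 17, 18, 24, 24, 32, 32, 22, 22, 191, 191, 171, 171, 170, 187]
0.75 [251, 276, 288, 292, 45, 2, 4, 22, 4, 24, 23, 27, 27, 20, 21, 22, 176, 176, 6, -99, -99, 145]
(array([ 0.4142, -0.3922, -0.0188]), array([-8.0000e-04, -5.0000e-04, -1.2682e+00]))
```

>>> carry_out:
  series:
    - [0.04,-0.04,-0.005,0,0,-0.13,0]
    - [0.085,-0.08,-0.01,0,0,-0.27,0]
    - [0.13,-0.12,-0.019,0,0,-0.41,0]
    - [0.175,-0.165,-0.019,0,0,-0.55,0]
    - [0.22,-0.21,-0.019,0,0,-0.69,0]
    - [0.265,-0.255,-0.019,0,0,-0.83,0]
    - [0.31,-0.3,-0.019,0,0,-0.97,0]
    - [0.35,-0.34,-0.019,0,0,-1.1,0]
    - [0.385,-0.37,-0.019,0,0,-1.2,0]
    - [0.414,-0.392,-0.019,0,0,-1.268,0]
  force: 60

```text
clock: 1.4
position: [0.4725, -0.0516, 0.2504]
tool_rot: [3.141, -0.0, 1.672]
force: [0.2, -1.1, 0.6]
grip_width: 0.0855
```

```bash
python3 - <<'E'
from h import *
s=telemetry.observe();im,d=imaging.grab_frame("wrist");cv2.imwrite("pics/w1.png",im);np.save("pics/w1.npy",d)
print(s);T=wristT(s);P=cloud("wrist",d,T)[d>0]
Q=P[(P[:,2]>.09)&(P[:,2]<.108)&(abs(P[:,0]-.472)<.05)&(abs(P[:,1]+.053)<.06)]
print(len(Q),Q.mean(0),cv2.minAreaRect((Q[:,:2]*1000).astype(np.float32)))
print(plan([.472,-.053,.065],1.668))
E
```

```text
{'clock': 1.4, 'qpos': array([ 0.42775299,  0.29745617, -0.54249354,  1.93764163,  0.1862873 ,
        0.95524616, -0.10242324]), 'qd': array([-0.43473789,  0.21393415, -0.18328158, -0.25432171,  0.17611038,
        0.10672362, -0.16364536]), 'joint_efforts': array([  3.66645142, -67.98438549,  -5.30020148, -32.42967367,
        -0.75541366,  -0.34128659,   0.57767222]), 'position': array([ 0.47254502, -0.05155899,  0.25037529]), 'tool_rot': array([ 3.14138201e+00, -9.66660117e-05,  1.67183611e+00]), 'force': array([ 0.15139903, -1.06133853,  0.59549173]), 'moment': array([-0.03297509, -0.02281437, -0.00673721]), 'grip_width': 0.0855151501167117}
1006 [ 0.47184568 -0.04802592  0.09836934] ((471.9826354980469, -49.864654541015625), (18.004741668701172, 62.47679138183594), 6.2652153968811035)
(array([-0.0052, -0.0033,  0.1855]), array([ 0.0018, -0.0019,  0.0102]))
```

View pics/w1.png

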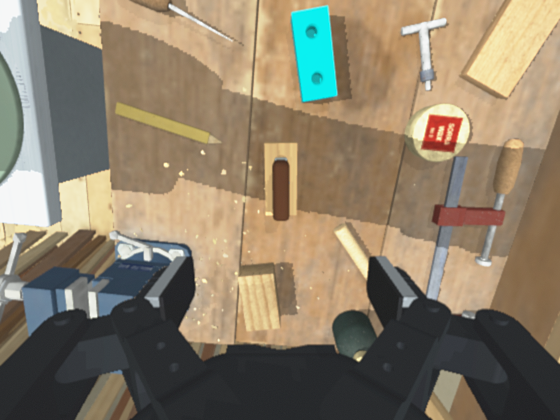

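>>> carry_out:
  series:
    - [0,0,0.03,0,0,0,0]
    - [0,0,0.06,0,0,0,0]
    - [0,0,0.08,0,0,0,0]
    - [0,0,0.08,0,0,0,0]

```text
clock: 1.95
position: [0.4712, -0.0535, 0.1693]
tool_rot: [-3.139, -0.001, 1.668]
force: [0.5, 0.1, 0.6]
grip_width: 0.0852
```

```bash
python3 - <<'E'
from h import *
s=telemetry.observe();im,d=imaging.grab_frame("wrist");cv2.imwrite("pics/w2.png",im);np.save("pics/w2.npy",d)
print(s["position"],s["tool_rot"],s["qd"]);T=wristT(s);P=cloud("wrist",d,T)[d>0]
Q=P[(P[:,2]>.09)&(P[:,2]<.108)&(abs(P[:,0]-.472)<.05)&(abs(P[:,1]+.053)<.06)]
print(len(Q),Q.mean(0),cv2.minAreaRect((Q[:,:2]*1000).astype(np.float32)))
Q=P[(P[:,2]>.027)&(P[:,2]<.033)&(abs(P[:,0]-.472)<.05)&(abs(P[:,1]+.053)<.08)]
print(len(Q),Q.mean(0),cv2.minAreaRect((Q[:,:2]*1000).astype(np.float32)))
print(plan([.472,-.052,.065],1.675))
E
```

```text
[ 0.47121006 -0.0535392   0.16932511] [-3.13911019e+00 -6.65263403e-04  1.66772699e+00] [ 0.00695092 -0.03195295 -0.01219014 -0.02983562 -0.01655671  0.02616242
  0.01450178]
1783 [ 0.47179064 -0.04791614  0.09839762] ((471.9440002441406, -49.90627670288086), (17.956899642944336, 62.442935943603516), 6.289891242980957)
2008 [ 0.47064217 -0.04008089  0.03036404] ((472.07049560546875, -50.83875274658203), (40.15275573730469, 92.4127197265625), 6.0701117515563965)
(array([0.0015, 0.0004, 0.1053]), array([-0.0009, -0.0003, -0.0073]))
```

View pics/w2.png

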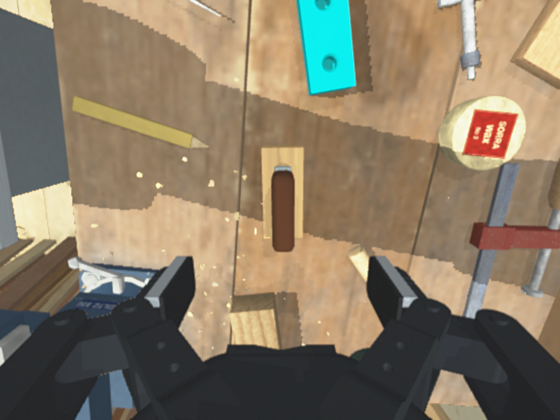

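>>> carry_out:
  series:
    - [0.0025,0.0006,0.03,0,0,-0.01,0]
    - [0.0025,0.0006,0.06,0,0,-0.01,0]
    - [0.0025,0.0006,0.09,0,0,-0.01,0]
    - [0.0025,0.0006,0.104,0,0,-0.01,0]
    - [0.0025,0.0006,0.104,0,0,-0.01,0]
    - [0.0025,0.0006,0.104,0,0,-0.01,255]
    - [0.0025,0.0006,0.104,0,0,-0.01,255]
    - [0.0025,0.0006,0.104,0,0,-0.01,255]
    - [0.0025,0.0006,0.104,0,0,-0.01,255]
    - [0.0025,0.0006,0.104,0,0,-0.01,255]
  force: 100

```text
clock: 3.25
position: [0.4726, -0.051, 0.0668]
tool_rot: [3.141, 0.0, 1.678]
force: [-1.9, 0.8, 11.1]
grip_width: 0.0169
```

```bash
python3 -c "
from h import *
print(telemetry.observe())"
```

```text
{'clock': 3.25, 'qpos': array([ 0.29145471,  0.58136812, -0.40399072,  2.09659314,  0.43202805,
        0.54256752, -0.32077577]), 'qd': array([-5.02922829e-04,  9.21726204e-05,  1.93957705e-05,  1.19011344e-03,
       -1.24809939e-04,  1.09476172e-03,  5.71437697e-04]), 'joint_efforts': array([-2.19841353e-01, -7.47906947e+01, -4.87057462e+00, -1.97728443e+01,
        2.04026867e-01, -8.48946087e-01,  3.19358683e-02]), 'position': array([ 0.47260244, -0.0510035 ,  0.06682345]), 'tool_rot': array([3.14108935e+00, 3.60273891e-04, 1.67765606e+00]), 'force': array([-1.94950921,  0.83750602, 11.11620655]), 'moment': array([-0.03384609,  0.59682757, -0.02891487]), 'grip_width': 0.01686092566639389}
```

>>> carry_out:
  series:
    - [0,0,-0.01,0,0,0,255]
    - [0,0,-0.03,0,0,0,255]
    - [0,0,-0.06,0,0,0,255]
    - [0,0,-0.09,0,0,0,255]
    - [0,0,-0.11,0,0,0,255]
    - [0,0,-0.11,0,0,0,255]
    - [0,0,-0.11,0,0,0,255]

```text
clock: 4.12
position: [0.472, -0.051, 0.1758]
tool_rot: [-3.141, -0.0, 1.678]
force: [-0.3, 1.1, -2.6]
grip_width: 0.0166
```

```bash
python3 - <<'E'
from h import *
s=telemetry.observe();print(s["position"],s["tool_rot"],s["force"],s["moment"],s["qpos"],s["grip_width"])
for n in("side","wrist"):
    im,d=imaging.grab_frame(n);cv2.imwrite(f"pics/{n}3.png",im);np.save(f"pics/{n}3.npy",d)
E
```

```text
[ 0.47196696 -0.05104386  0.17579391] [-3.14084830e+00 -1.00605147e-04  1.67764337e+00] [-0.27756192  1.0963167  -2.57741512] [ 0.02674353  0.01406632 -0.0144572 ] [ 0.39320711  0.40160808 -0.51895418  2.02053486  0.27689092  0.78793036
 -0.18193293] 0.01656807215863212
```

View pics/side3.png

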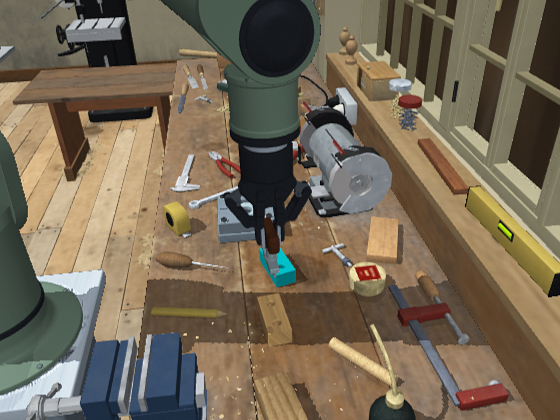

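View pics/wrist3.png

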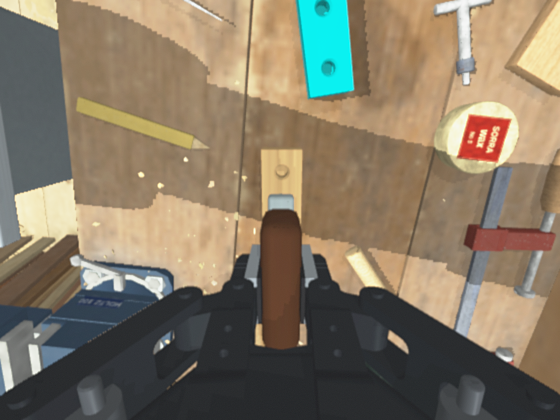

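```bash
python3 - <<'E'
from h import *
d=np.load("pics/wrist3.npy");T=imaging.camera_info("wrist")["hand_eye"];P=cloud("wrist",d,T)
for v in range(190,350,6): print(v,d[v,281].round(4),P[v,281].round(4),P[v,272].round(4)[0])
m=(P[...,2]>-.034)&(P[...,2]<-.029)&(abs(P[...,1])<.02)&(d>0)
Q=P[m];print(len(Q),Q.min(0),Q.max(0),cv2.minAreaRect((Q[:,:2]*1000).astype(np.float32)))
m=(P[...,2]>.022)&(P[...,2]<.045)&(abs(P[...,1])<.02)&(d>0)
Q=P[m];print(len(Q),Q.min(0),Q.max(0))
crop("pics/wrist3.png","pics/w3c.png",230,130,330,270,5)
E
```

```text
190 0.2952 [5.400e-03 1.000e-04 1.448e-01] 0.0051
196 0.1758 [ 0.0293 -0.0001  0.0274] 0.0291
202 0.1758 [ 0.0258 -0.0001  0.0263] 0.0258
208 0.1427 [ 0.0319 -0.0002 -0.0064] 0.0221
214 0.1325 [ 0.0322 -0.0002 -0.0169] 0.0321
220 0.1243 [ 0.0323 -0.0002 -0.0254] 0.0324
226 0.1216 [ 0.0308 -0.0002 -0.0287] 0.0314
232 0.1189 [ 0.0294 -0.0002 -0.032 ] 0.0293
238 0.1185 [ 0.0272 -0.0002 -0.033 ] 0.027
244 0.1208 [ 0.0239 -0.0002 -0.0316] 0.0245
250 0.122 [ 0.021  -0.0002 -0.0312] 0.0217
256 0.1217 [ 0.0187 -0.0002 -0.0322] 0.019
262 0.1226 [ 0.016  -0.0002 -0.0321] 0.0165
268 0.123 [ 0.0133 -0.0002 -0.0324] 0.0132
274 0.1236 [ 0.0106 -0.0002 -0.0326] 0.0108
280 0.124 [ 0.008  -0.0002 -0.033 ] 0.0079
286 0.1252 [ 0.0049 -0.0002 -0.0326] 0.0044
292 0.126 [ 0.002  -0.0002 -0.0327] 0.0017
298 0.1272 [-0.0012 -0.0002 -0.0324] -0.0006
304 0.1282 [-0.0044 -0.0001 -0.0322] -0.0043
310 0.1279 [-0.0067 -0.0001 -0.0333] -0.0065
316 0.129 [-0.0099 -0.0001 -0.033 ] -0.0097
322 0.1316 [-0.0142 -0.0001 -0.0316] -0.0137
328 0.1319 [-0.017  -0.0001 -0.0321] -0.0166
334 0.1337 [-0.0208 -0.0001 -0.0314] -0.0194
340 0.1335 [-0.0233 -0.0001 -0.0323] -0.023
346 0.1333 [-0.0258 -0.0001 -0.0332] -0.0265
4846 [-0.02846244 -0.01961024 -0.03399735] [ 0.03263081  0.01993847 -0.02900279] ((2.096151351928711, -1.9522953033447266), (60.89614486694336, 37.5308723449707), 18.822105407714844)
375 [ 0.02080171 -0.00810418  0.0250707 ] [0.02961487 0.00746387 0.04398348]
```

View pics/w3c.png

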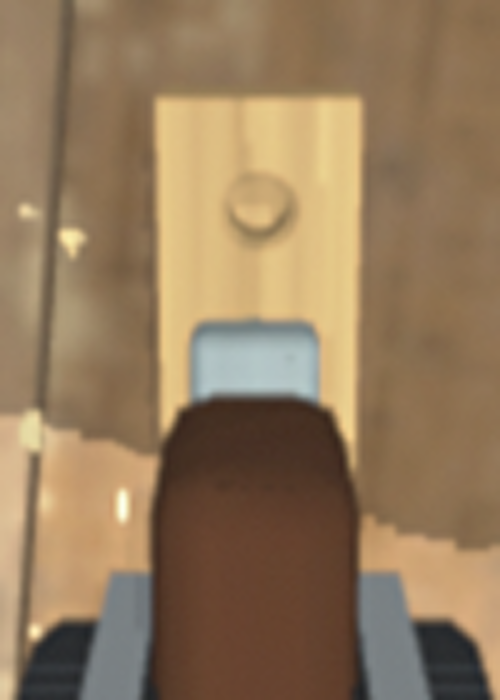

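>>> carry_out:
  series:
    - [0.03,0,-0.01,0,0,0,255]
    - [0.07,0.001,-0.02,0,0,0,255]
    - [0.115,0.001,-0.02,0,0,0,255]
    - [0.16,0.002,-0.02,0,0,0,255]
    - [0.2,0.003,-0.02,0,0,0,255]
    - [0.235,0.003,-0.02,0,0,0,255]
    - [0.252,0.003,-0.02,0,0,0,255]
    - [0.252,0.003,-0.02,0,0,0,255]
    - [0.252,0.003,-0.02,0,0,0,255]

```text
clock: 5.35
position: [0.4486, 0.1987, 0.196]
tool_rot: [-3.141, 0.001, 1.677]
force: [-0.2, -0.7, -2.5]
grip_width: 0.0164
```

```bash
python3 - <<'E'
from h import *
s=telemetry.observe();print(s["position"],s["tool_rot"],s["force"],s["moment"],s["qpos"],s["qd"])
im,d=imaging.grab_frame("wrist");cv2.imwrite("pics/w4.png",im);np.save("pics/w4.npy",d);np.save("pics/w4T.npy",wristT(s))
P=cloud("wrist",d,wristT(s));m=(P[...,2]>.046)&(P[...,2]<.05)&(abs(P[...,0]-.448)<.1)&(abs(P[...,1]-.265)<.1)&(d>0)
Q=P[m];print(len(Q),cv2.minAreaRect((Q[:,:2]*1000).astype(np.float32)))
E
```

```text
[0.44862678 0.19865156 0.19598632] [-3.14099956e+00  7.41418279e-04  1.67654100e+00] [-0.209609   -0.72674074 -2.53356105] [-0.00991888 -0.01025692  0.06261506] [-0.07638009  0.40690062 -0.59080988  1.96036664  0.29552247  0.8604121
 -0.71889445] [ 9.22738805e-03 -3.57436864e-03 -9.21484892e-04  1.56072800e-04
 -2.04235174e-05 -1.85022505e-03 -5.58319765e-04]
11731 ((447.4640197753906, 267.9847717285156), (120.32109069824219, 120.49923706054688), 89.35813903808594)
```

View pics/w4.png

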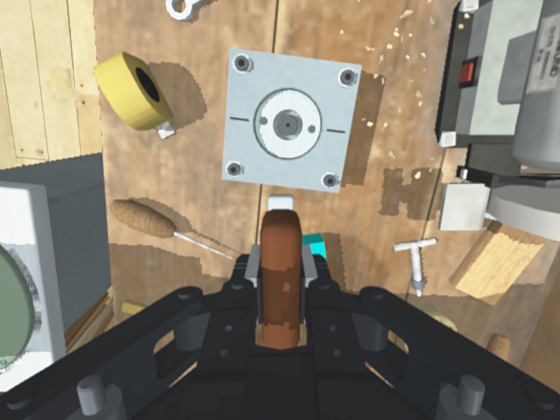

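```bash
python3 -c "
from h import *
crop('pics/w4.png','pics/w4c.png',215,40,371,196,5)"
```

```text
(no output)
```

View pics/w4c.png

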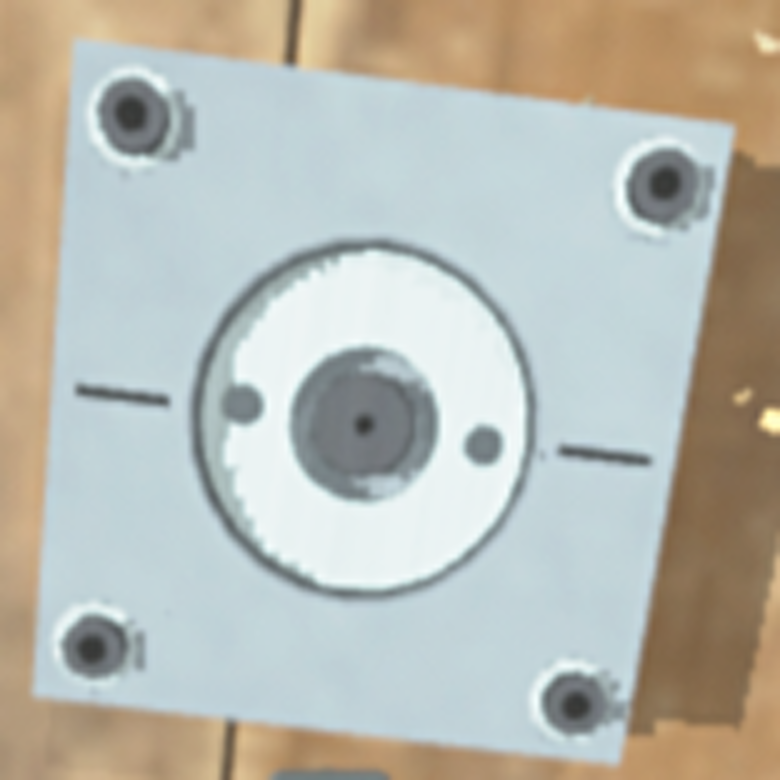

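```bash
python3 - <<'E'
from h import *
T=np.load("pics/w4T.npy")
f=lambda x,y:(215+(x+.5)/5-.5,40+(y+.5)/5-.5)
D={}
for nm,p,z in(("hL",(242,405),.04),("hR",(484,445),.04),("l1",(76,390),.048),("l2",(168,401),.048),("l3",(560,450),.048),("l4",(651,460),.048),("c0",(75,42),.048),("c1",(735,125),.048),("c2",(622,762),.048),("c3",(33,696),.048),("bore",(365,419),.048)):
    D[nm]=atz("wrist",*f(*p),z,T);print(nm,D[nm].round(4))
v=D["hR"]-D["hL"];print("hole mid",(D["hR"]+D["hL"])/2,np.linalg.norm(v),np.arctan2(v[1],v[0]))
v=D["l4"]-D["l1"];print("x axis",np.arctan2(v[1],v[0]),"corners mid",sum(D[f"c{i}"] for i in range(4))/4,"lines mid",(D["l4"]+D["l1"])/2)
E
```

```text
hL [0.4234 0.2689 0.04  ]
hR [0.4716 0.2665 0.04  ]
l1 [0.3921 0.2683 0.048 ]
l2 [0.4097 0.2682 0.048 ]
l3 [0.4855 0.2672 0.048 ]
l4 [0.5032 0.2672 0.048 ]
c0 [0.3885 0.3279 0.048 ]
c1 [0.5085 0.3271 0.048 ]
c2 [0.5074 0.2074 0.048 ]
c3 [0.3869 0.2083 0.048 ]
bore [0.4475 0.2689 0.048 ]
hole mid [0.447501   0.26768173 0.04      ] 0.04833433449833326 -0.05086438742470888
x axis -0.009796781540347509 corners mid [0.44782956 0.26766733 0.048     ] lines mid [0.44768403 0.26778876 0.048     ]
```

>>> carry_out:
  series:
    - [0.006,0.006,0,0,0,-0.15,255]
    - [0.012,0.012,0,0,0,-0.32,255]
    - [0.02,0.02,0,0,0,-0.49,255]
    - [0.03,0.03,0,0,0,-0.66,255]
    - [0.04,0.04,0,0,0,-0.83,255]
    - [0.048,0.048,0,0,0,-1.0,255]
    - [0.056,0.056,0,0,0,-1.17,255]
    - [0.063,0.063,0,0,0,-1.32,255]
    - [0.063,0.063,0,0,0,-1.414,255]
    - [0.063,0.063,0,0,0,-1.414,255]

```text
clock: 6.65
position: [0.5047, 0.2681, 0.196]
tool_rot: [-3.141, -0.001, 3.09]
force: [0.3, -0.0, -1.7]
grip_width: 0.0167
```

>>> carry_out:
  series:
    - [0,0,0,0,0,0,255]
    - [0,0,0,0,0,0,255]

```text
clock: 6.9
position: [0.5045, 0.269, 0.1964]
tool_rot: [-3.141, 0.0, 3.09]
force: [0.5, 0.1, -1.7]
grip_width: 0.0171
```

```bash
python3 - <<'E'
from h import *
s=telemetry.observe();print(s["position"],s["tool_rot"],s["force"],s["moment"],s["qpos"],s["qd"])
im,d=imaging.grab_frame("wrist");cv2.imwrite("pics/w5.png",im);np.save("pics/w5.npy",d);np.save("pics/w5T.npy",wristT(s))
P=cloud("wrist",d,wristT(s));m=(P[...,2]>.046)&(P[...,2]<.05)&(abs(P[...,0]-.448)<.1)&(abs(P[...,1]-.265)<.1)&(d>0)
Q=P[m];print(len(Q),cv2.minAreaRect((Q[:,:2]*1000).astype(np.float32)))
E
```

```text
[0.50449547 0.2689716  0.19639034] [-3.14137815e+00  2.63102796e-04  3.09007990e+00] [ 0.45451687  0.12929632 -1.68670575] [ 0.01411433  0.03452607 -0.00408199] [ 0.01734425  0.61813845 -0.89350712  1.74790664  0.54939164  1.04603238
  0.44694829] [-0.00384146  0.00072756 -0.00201763  0.00050389  0.00277736  0.0024308
  0.0055292 ]
11197 ((447.3490905761719, 267.61212158203125), (120.45640563964844, 120.18643951416016), 89.33148193359375)
```

View pics/w5.png

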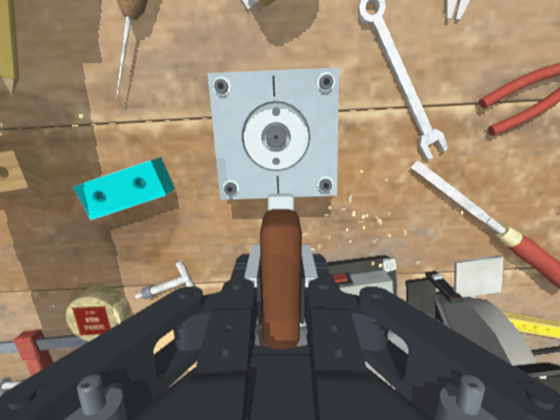

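```bash
python3 -c "
from h import *
crop('pics/w5.png','pics/w5c.png',200,60,350,210,5)"
```

```text
(no output)
```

View pics/w5c.png

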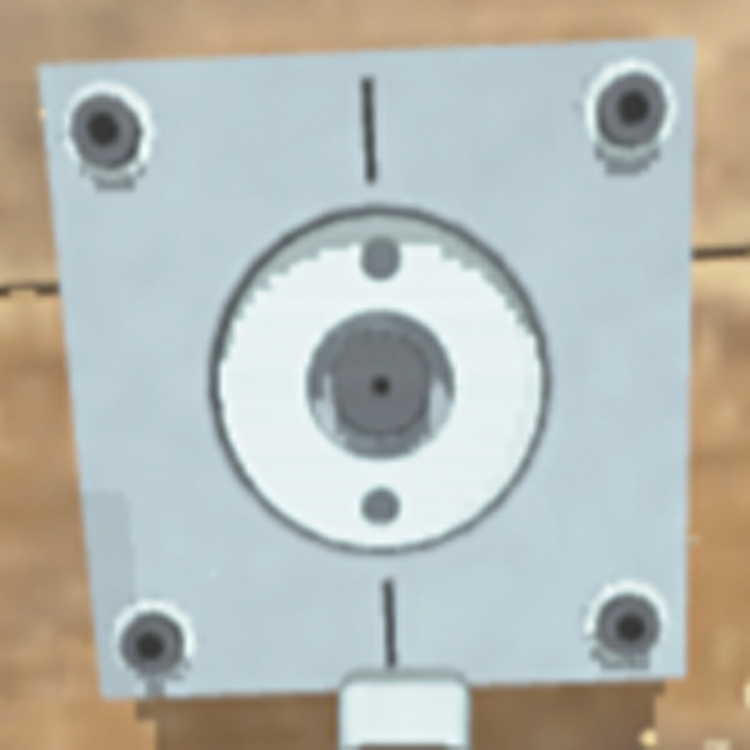

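```bash
python3 - <<'E'
from h import *
T=np.load("pics/w5T.npy")
f=lambda x,y:(200+(x+.5)/5-.5,60+(y+.5)/5-.5)
a=atz("wrist",*f(381,258),.04,T);b=atz("wrist",*f(380,506),.04,T);v=b-a
print(a,b,(a+b)/2,np.linalg.norm(v),np.arctan2(v[1],v[0]))
P=[atz("wrist",*f(*p),.048,T) for p in((40,65),(695,40),(685,678),(103,697))];print(sum(P)/4)
x=[atz("wrist",*f(*p),.048,T) for p in((367,77),(391,664))];v=x[1]-x[0];print("xaxis",np.arctan2(v[1],v[0]))
E
```

```text
[0.42328513 0.26917886 0.04      ] [0.47136866 0.26632187 0.04      ] [0.4473269  0.26775037 0.04      ] 0.04816832741461855 -0.05934734081588349
[0.44770249 0.26793786 0.048     ]
xaxis -0.01340734044951752
```

>>> carry_out:
  series:
    - [0.015,-0.001,0,0,0,0.0035,255]
    - [0.035,-0.002,0,0,0,0.0035,255]
    - [0.0564,-0.0042,0,0,0,0.0035,255]
    - [0.0564,-0.0042,0.02,0,0,0.0035,255]
    - [0.0564,-0.0042,0.045,0,0,0.0035,255]
    - [0.0564,-0.0042,0.07,0,0,0.0035,255]
    - [0.0564,-0.0042,0.09,0,0,0.0035,255]
    - [0.0564,-0.0042,0.098,0,0,0.0035,255]
    - [0.0564,-0.0042,0.098,0,0,0.0035,255]
    - [0.0564,-0.0042,0.098,0,0,0.0035,255]

```text
clock: 8.2
position: [0.4481, 0.2682, 0.0989]
tool_rot: [3.141, 0.001, 3.088]
force: [-0.2, 0.4, -1.3]
grip_width: 0.0167
```

```bash
python3 - <<'E'
from h import *
s=telemetry.observe();print(s["position"],s["tool_rot"],s["force"],s["moment"])
for n,c in(("side",(195,130,295,250)),("scene",(215,215,340,320)),("wrist",(220,150,340,270))):
    im,d=imaging.grab_frame(n);cv2.imwrite(f"pics/{n}6.png",im);crop(f"pics/{n}6.png",f"pics/{n}6c.png",*c,4)
E
python3 -c "
import cv2,numpy as np
a=[cv2.imread(f'pics/{n}6c.png') for n in('side','scene')]
h=max(x.shape[0] for x in a)
cv2.imwrite('pics/m6.png',cv2.resize(np.hstack([cv2.copyMakeBorder(x,0,h-x.shape[0],0,0,0) for x in a]),None,fx=.85,fy=.85))"
```

```text
[0.44814176 0.26819083 0.09894783] [3.14101689e+00 7.70007063e-04 3.08813570e+00] [-0.18781724  0.43957793 -1.28423023] [ 0.02419738 -0.0211599  -0.05075011]
```

View pics/m6.png

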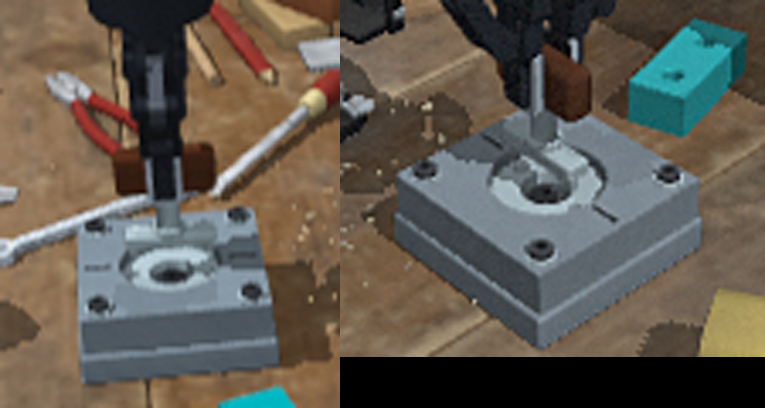

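>>> carry_out:
  series:
    - [0,-0.0004,0.006,0,0,0,255]
    - [0,-0.0004,0.01,0,0,0,255]
    - [0,-0.0004,0.012,0,0,0,255]
    - [0,-0.0004,0.013,0,0,0,255]
    - [0,-0.0004,0.014,0,0,0,255]
    - [0,-0.0004,0.014,0,0,0,255]

```text
clock: 9.1
position: [0.4478, 0.2675, 0.0843]
tool_rot: [3.142, 0.0, 3.088]
force: [0.3, 1.2, -2.0]
grip_width: 0.0167
```

```bash
python3 - <<'E'
from h import *
s=telemetry.observe();print(s["position"],s["tool_rot"],s["force"],s["moment"])
E
```

```text
[0.44783935 0.26753023 0.08430698] [3.14156556e+00 2.82279497e-05 3.08837270e+00] [ 0.25736606  1.20870189 -1.99054321] [-0.00298147 -0.02590405  0.01342581]
```

>>> carry_out:
  series:
    - [0,0,0.001,0,0,0,255]
    - [0,0,0.002,0,0,0,255]
    - [0,0,0.003,0,0,0,255]
    - [0,0,0.0035,0,0,0,255]
    - [0,0,0.0035,0,0,0,255]

```text
clock: 9.72
position: [0.4478, 0.2675, 0.0808]
tool_rot: [3.142, -0.0, 3.088]
force: [-0.7, 0.1, -1.9]
grip_width: 0.0168
```

```bash
python3 - <<'E'
from h import *
s=telemetry.observe();print(s["position"],s["tool_rot"],s["force"],s["moment"])
E
```

```text
[0.44781062 0.26752985 0.08077216] [ 3.14157859e+00 -4.27495207e-05  3.08832787e+00] [-0.709174    0.06567908 -1.87889087] [-0.00195235 -0.01842276  0.01133177]
```

>>> carry_out:
  series:
    - [0,0,0.001,0,0,0,255]
    - [0,0,0.002,0,0,0,255]
    - [0,0,0.003,0,0,0,255]
    - [0,0,0.0033,0,0,0,255]
    - [0,0,0.0033,0,0,0,255]

```text
clock: 10.35
position: [0.4478, 0.2675, 0.0775]
tool_rot: [3.142, -0.0, 3.088]
force: [0.0, -0.2, -2.2]
grip_width: 0.0166
```

```bash
python3 - <<'E'
from h import *
s=telemetry.observe();print(s["position"],s["tool_rot"],s["force"],s["moment"])
for n,c in(("side",(195,150,295,250)),("scene",(215,215,340,320))):
    im,d=imaging.grab_frame(n);cv2.imwrite(f"pics/{n}7.png",im);crop(f"pics/{n}7.png",f"pics/{n}7c.png",*c,5)
E
```

```text
[0.44782617 0.26751427 0.07749313] [ 3.14157843e+00 -3.73634017e-05  3.08819315e+00] [ 0.00548578 -0.15760269 -2.16310179] [ 0.01547285 -0.03177944 -0.01556187]
```

View pics/scene7c.png

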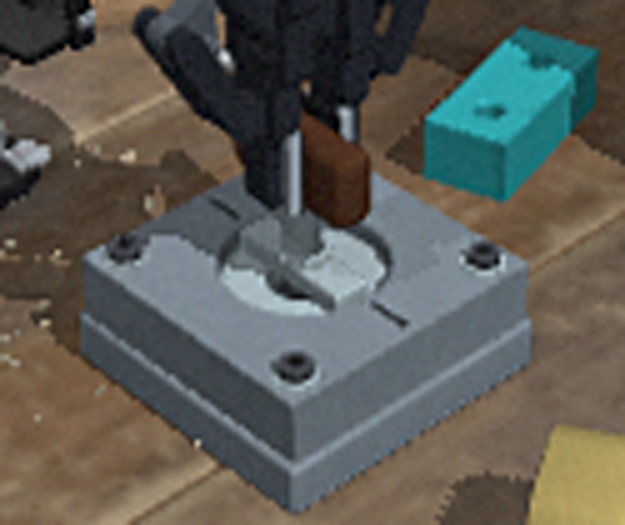

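View pics/side7c.png

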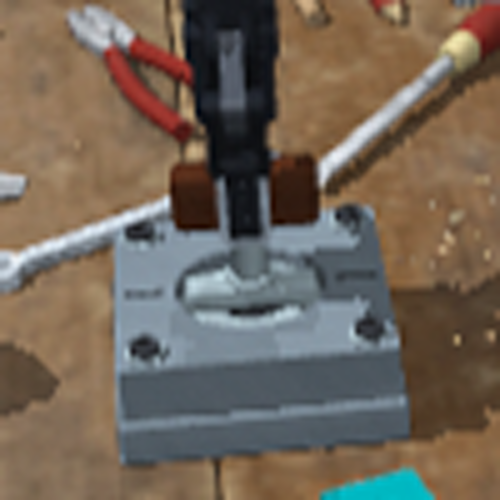

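>>> carry_out:
  series:
    - [0,0,0,0,0,0.03,255]
    - [0,0,0,0,0,0.08,255]
    - [0,0,0,0,0,0.14,255]
    - [0,0,0,0,0,0.2,255]
    - [0,0,0,0,0,0.26,255]
    - [0,0,0,0,0,0.32,255]
    - [0,0,0,0,0,0.38,255]
    - [0,0,0,0,0,0.42,255]
    - [0,0,0,0,0,0.44,255]
    - [0,0,0,0,0,0.44,255]
  force: 115

```text
clock: 11.7
position: [0.4478, 0.2674, 0.0775]
tool_rot: [-3.141, 0.0, 2.648]
force: [-1.1, -2.0, -1.3]
grip_width: 0.0166
```

```bash
cat > o.py <<'E'
from h import *
np.set_printoptions(precision=4,suppress=True)
s=telemetry.observe();print(s["clock"],s["position"],s["tool_rot"],"F",s["force"],"M",s["moment"],s["grip_width"],"turned",3.0882-s["tool_rot"][2])
E
python3 o.py
```

```text
11.7 [0.4478 0.2674 0.0775] [-3.1413  0.0001  2.6483] F [-1.1334 -1.9681 -1.2927] M [-0.5072  0.0973  0.0707] 0.016646755865170938 turned 0.4398885523472824
```

>>> carry_out:
  series:
    - [0,0,0,0,0,0.02,255]
    - [0,0,0,0,0,0.04,255]

```text
clock: 11.95
position: [0.4478, 0.2674, 0.0775]
tool_rot: [-3.141, -0.0, 2.607]
force: [0.2, -2.1, -1.5]
grip_width: 0.0164
```

```bash
python3 o.py
```

```text
11.95 [0.4478 0.2674 0.0775] [-3.1413 -0.      2.6069] F [ 0.1773 -2.1442 -1.4745] M [-0.6118  0.1414  0.0824] 0.016424959204884283 turned 0.48126438194714405
```

>>> carry_out:
  series:
    - [0,0,0,0,0,0.02,255]
    - [0,0,0,0,0,0.04,255]

```text
clock: 12.2
position: [0.4478, 0.2674, 0.0775]
tool_rot: [-3.141, 0.0, 2.567]
force: [-1.0, -3.4, -2.1]
grip_width: 0.0163
```

```bash
python3 o.py; python3 o.py|tail -c 60; python3 - <<'E'
from h import *
im,d=imaging.grab_frame("scene");cv2.imwrite("pics/scene8.png",im);crop("pics/scene8.png","pics/scene8c.png",240,235,320,285,8)
E
```

```text
12.2 [0.4478 0.2674 0.0775] [-3.1414  0.      2.5669] F [-0.9856 -3.3794 -2.0887] M [-0.8158  0.1399  0.1281] 0.016272270678505087 turned 0.5212585445162699
399  0.1281] 0.016272270678505087 turned 0.5212585445162699
```

View pics/scene8c.png

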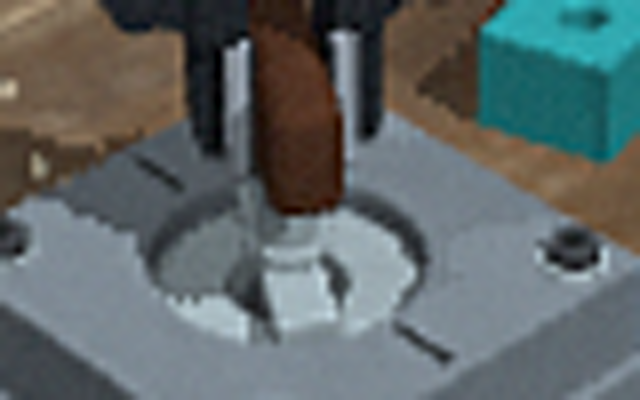

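>>> carry_out:
  series:
    - [0,-0.0005,0,0,0,0.02,255]
    - [0,-0.0005,0,0,0,0.04,255]

```text
clock: 12.5
position: [0.4477, 0.2673, 0.0776]
tool_rot: [3.141, -0.0, 2.527]
force: [0.7, -1.6, -5.1]
grip_width: 0.0168
```

```bash
python3 o.py
```

```text
12.5 [0.4477 0.2673 0.0776] [ 3.141  -0.0001  2.5269] F [ 0.6887 -1.6324 -5.0819] M [-0.3042 -0.3815  0.1157] 0.01676368200392491 turned 0.5613023889988833
```

>>> carry_out:
  series:
    - [0,0,0,0,0,0.02,255]
    - [0,0,0,0,0,0.04,255]

```text
clock: 12.75
position: [0.4477, 0.2673, 0.0775]
tool_rot: [3.141, -0.0, 2.487]
force: [1.3, -0.4, -5.0]
grip_width: 0.0161
```

```bash
python3 o.py
```

```text
12.75 [0.4477 0.2673 0.0775] [ 3.1412 -0.0001  2.487 ] F [ 1.341  -0.4068 -5.0429] M [ 0.0007 -0.5143  0.147 ] 0.01610565280437294 turned 0.6012293070365287
```

>>> carry_out:
  series:
    - [0,0,0,0,0,0.015,255]
    - [0,0,0,0,0,0.03,255]

```text
clock: 13.0
position: [0.4477, 0.2672, 0.0776]
tool_rot: [3.141, -0.0, 2.457]
force: [2.0, 0.2, -5.0]
grip_width: 0.0163
```

```bash
python3 o.py
```

```text
13.0 [0.4477 0.2672 0.0776] [ 3.1412 -0.      2.4573] F [ 1.9967  0.1622 -4.9605] M [ 0.139  -0.6234  0.1533] 0.016344578114833305 turned 0.6308887408911614
```

>>> carry_out:
  series:
    - [0,0,0,0,0,0.02,255]
    - [0,0,0,0,0,0.04,255]

```text
clock: 13.25
position: [0.4477, 0.2673, 0.0776]
tool_rot: [3.141, -0.0, 2.417]
force: [2.6, 0.7, -3.8]
grip_width: 0.016
```

```bash
python3 o.py
```

```text
13.25 [0.4477 0.2673 0.0776] [ 3.1412 -0.0001  2.4169] F [ 2.618   0.6946 -3.7937] M [ 0.2545 -0.6403  0.2338] 0.01601476647202442 turned 0.671294164130003
```

>>> carry_out:
  series:
    - [0,0,0,0,0,0.01,255]
    - [0,0,0,0,0,0.01,255]

```text
clock: 13.5
position: [0.4476, 0.2672, 0.0775]
tool_rot: [3.141, -0.0, 2.408]
force: [3.5, 0.9, -4.2]
grip_width: 0.0164
```

```bash
python3 o.py
```

```text
13.5 [0.4476 0.2672 0.0775] [ 3.1413 -0.      2.4082] F [ 3.4987  0.947  -4.1676] M [ 0.2672 -0.7463  0.1093] 0.01643278759994357 turned 0.6799722427349688
```

>>> carry_out:
  series:
    - [-0.0003,0.0003,0,0,0,0.02,255]
    - [-0.0003,0.0003,0,0,0,0.035,255]

```text
clock: 13.75
position: [0.4478, 0.2672, 0.0775]
tool_rot: [-3.141, -0.0, 2.372]
force: [1.4, 0.9, -2.5]
grip_width: 0.0161
```

```bash
cat > o2.py <<'E'
from h import *
np.set_printoptions(precision=4,suppress=True)
L=[telemetry.observe()]
for i in range(3):
    imaging.grab_frame("wrist");L.append(telemetry.observe())
s=L[-1];print(s["clock"],s["position"],s["tool_rot"],"F",np.mean([s["force"] for s in L],0),"M",np.mean([s["moment"] for s in L],0),[round(s["moment"][2],3) for s in L],"turned",3.0882-s["tool_rot"][2])
E
python3 o2.py
```

```text
13.9 [0.4478 0.2672 0.0775] [-3.1414 -0.0002  2.3732] F [ 0.6591  1.7052 -2.4099] M [ 0.3733 -0.1495  0.135 ] [np.float64(0.183), np.float64(0.132), np.float64(0.099), np.float64(0.126)] turned 0.7149675413907963
```

Still running friction, so I'll continue.

>>> carry_out:
  series:
    - [0,0,0,0,0,0.02,255]
    - [0,0,0,0,0,0.04,255]

```text
clock: 14.15
position: [0.4479, 0.2672, 0.0775]
tool_rot: [-3.142, -0.0, 2.332]
force: [-1.0, 1.3, -2.2]
grip_width: 0.0164
```

```bash
python3 o2.py
```

```text
14.3 [0.4479 0.2671 0.0775] [-3.1415 -0.      2.3331] F [-0.3126  1.2548 -2.2688] M [0.4061 0.1047 0.1221] [np.float64(0.13), np.float64(0.123), np.float64(0.108), np.float64(0.127)] turned 0.7550896765543329
```

>>> carry_out:
  series:
    - [0,0,0,0,0,0.02,255]
    - [0,0,0,0,0,0.04,255]

```text
clock: 14.55
position: [0.4479, 0.2671, 0.0775]
tool_rot: [-3.141, -0.0, 2.292]
force: [-1.4, 3.0, -2.3]
grip_width: 0.0165
```

```bash
python3 o2.py
```

```text
14.7 [0.4479 0.2671 0.0775] [-3.1415  0.      2.2931] F [-1.1885  2.1026 -2.4413] M [0.4536 0.1988 0.1327] [np.float64(0.134), np.float64(0.143), np.float64(0.179), np.float64(0.075)] turned 0.7951040411083636
```

>>> carry_out:
  series:
    - [0,0,0,0,0,0.015,255]
    - [0,0,0,0,0,0.03,255]

```text
clock: 14.95
position: [0.4479, 0.2671, 0.0775]
tool_rot: [-3.142, -0.0, 2.262]
force: [-1.2, 1.6, -3.5]
grip_width: 0.0164
```

```bash
python3 o2.py
```

```text
15.1 [0.448  0.2671 0.0775] [3.1416 0.     2.2632] F [-1.0677  2.1799 -2.7371] M [0.5002 0.2922 0.119 ] [np.float64(0.135), np.float64(0.143), np.float64(0.12), np.float64(0.078)] turned 0.8250217701201148
```

>>> carry_out:
  series:
    - [0,0,0,0,0,0.02,255]
    - [0,0,0,0,0,0.04,255]

```text
clock: 15.35
position: [0.448, 0.2671, 0.0775]
tool_rot: [3.142, -0.0, 2.222]
force: [-1.7, 1.9, -3.2]
grip_width: 0.0165
```

```bash
python3 o2.py
```

```text
15.5 [0.4479 0.2671 0.0775] [-3.1415  0.      2.2231] F [-1.4346  1.9729 -2.9795] M [0.4827 0.2993 0.111 ] [np.float64(0.139), np.float64(0.1), np.float64(0.098), np.float64(0.108)] turned 0.8651284790981277
```

>>> carry_out:
  series:
    - [0,0,0,0,0,0.02,255]
    - [0,0,0,0,0,0.04,255]

```text
clock: 15.75
position: [0.448, 0.2671, 0.0775]
tool_rot: [3.142, -0.0, 2.182]
force: [-1.4, 1.8, -2.4]
grip_width: 0.0162
```

```bash
python3 o2.py
```

```text
15.9 [0.448  0.2671 0.0775] [3.1416 0.     2.1831] F [-1.2607  1.4713 -2.991 ] M [0.5266 0.291  0.1107] [np.float64(0.139), np.float64(0.136), np.float64(0.135), np.float64(0.033)] turned 0.9051222547893731
```

>>> carry_out:
  series:
    - [0,0,0,0,0,0.02,255]
    - [0,0,0,0,0,0.04,255]

```text
clock: 16.15
position: [0.448, 0.2671, 0.0775]
tool_rot: [3.142, -0.0, 2.142]
force: [-1.4, 2.0, -2.5]
grip_width: 0.0166
```

```bash
python3 o2.py
```

```text
16.3 [0.448  0.2671 0.0775] [3.1416 0.     2.1431] F [-0.9616  1.6193 -2.6912] M [0.5108 0.2732 0.0989] [np.float64(0.123), np.float64(0.134), np.float64(0.083), np.float64(0.056)] turned 0.9451382108647772
```

>>> carry_out:
  series:
    - [0,0,0,0,0,0.02,255]
    - [0,0,0,0,0,0.04,255]

```text
clock: 16.55
position: [0.448, 0.2671, 0.0775]
tool_rot: [3.142, -0.0, 2.102]
force: [-0.4, 1.3, -2.1]
grip_width: 0.0166
```

```bash
python3 o2.py
```

```text
16.7 [0.448  0.2671 0.0775] [3.1415 0.     2.1031] F [-1.4193  1.5137 -2.6075] M [0.538  0.2892 0.1014] [np.float64(0.15), np.float64(0.095), np.float64(0.109), np.float64(0.051)] turned 0.9851428971822083
```

>>> carry_out:
  series:
    - [0,0,0,0,0,0.02,255]
    - [0,0,0,0,0,0.04,255]

```text
clock: 16.95
position: [0.448, 0.2671, 0.0775]
tool_rot: [3.142, -0.0, 2.062]
force: [-0.9, 1.3, -2.2]
grip_width: 0.0163
```

```bash
python3 o2.py
```

```text
17.1 [0.448  0.2671 0.0775] [-3.1416  0.0001  2.0631] F [-0.8134  2.2212 -2.7278] M [0.5445 0.2211 0.0887] [np.float64(0.179), np.float64(0.069), np.float64(0.066), np.float64(0.041)] turned 1.0251126749990274
```

>>> carry_out:
  series:
    - [0,0,0,0,0,0.02,255]
    - [0,0,0,0,0,0.04,255]

```text
clock: 17.35
position: [0.448, 0.2671, 0.0775]
tool_rot: [3.142, -0.0, 2.022]
force: [-0.8, 2.0, -1.9]
grip_width: 0.0165
```

```bash
python3 o2.py
```

```text
17.5 [0.448  0.2672 0.0775] [3.1415 0.     2.0231] F [-0.936   2.0576 -2.8476] M [0.5564 0.1847 0.1324] [np.float64(0.132), np.float64(0.179), np.float64(0.12), np.float64(0.1)] turned 1.0650953132843215
```

>>> carry_out:
  series:
    - [0,0,0,0,0,0.02,255]
    - [0,0,0,0,0,0.04,255]

```text
clock: 17.75
position: [0.448, 0.2671, 0.0775]
tool_rot: [3.141, -0.0, 1.982]
force: [-1.1, 2.2, -2.3]
grip_width: 0.0166
```

```bash
python3 o2.py
```

```text
17.9 [0.448  0.2671 0.0775] [3.1416 0.0001 1.983 ] F [-0.7473  2.4973 -2.8786] M [0.5871 0.1424 0.1313] [np.float64(0.152), np.float64(0.14), np.float64(0.117), np.float64(0.116)] turned 1.1051518541954213
```

>>> carry_out:
  series:
    - [0,0,0,0,0,0.02,255]
    - [0,0,0,0,0,0.035,255]

```text
clock: 18.15
position: [0.448, 0.2671, 0.0775]
tool_rot: [3.141, -0.0, 1.947]
force: [-0.4, 1.9, -3.4]
grip_width: 0.0164
```

```bash
python3 o2.py
```

```text
18.3 [0.448  0.2671 0.0775] [3.1415 0.     1.9482] F [ 0.128   2.0763 -2.806 ] M [0.619  0.0231 0.3156] [np.float64(0.335), np.float64(0.32), np.float64(0.293), np.float64(0.314)] turned 1.1399551609554588
```

Seat met. I'll finish with small steps.

>>> carry_out:
  series:
    - [0,0,0,0,0,0.007,255]
    - [0,0,0,0,0,0.013,255]
    - [0,0,0,0,0,0.013,255]

```text
clock: 18.68
position: [0.448, 0.2671, 0.0775]
tool_rot: [3.141, -0.0, 1.935]
force: [0.3, 2.5, -3.6]
grip_width: 0.0165
```

```bash
python3 o2.py
```

```text
18.825 [0.448  0.2671 0.0775] [ 3.1415 -0.      1.9354] F [ 0.2138  2.9229 -3.1304] M [ 0.6755 -0.0958  0.4155] [np.float64(0.394), np.float64(0.388), np.float64(0.447), np.float64(0.432)] turned 1.1527989961693301
```

>>> carry_out:
  series:
    - [0,0,0,0,0,0.006,255]
    - [0,0,0,0,0,0.006,255]

```text
clock: 19.08
position: [0.448, 0.2671, 0.0775]
tool_rot: [3.141, -0.0, 1.929]
force: [0.4, 2.5, -3.3]
grip_width: 0.016
```

```bash
python3 o2.py
```

```text
19.225 [0.448  0.2672 0.0775] [ 3.1416 -0.0001  1.9293] F [ 0.7253  2.6868 -2.8602] M [ 0.6369 -0.1628  0.511 ] [np.float64(0.476), np.float64(0.478), np.float64(0.547), np.float64(0.544)] turned 1.1588626986834643
```

>>> carry_out:
  series:
    - [0,0,0,0,0,-0.02,255]
    - [0,0,0,0,0,-0.035,255]
    - [0,0,0,0,0,-0.045,255]
    - [0,0,0,0,0,-0.045,255]

```text
clock: 19.73
position: [0.448, 0.2668, 0.0775]
tool_rot: [-3.141, 0.0, 1.974]
force: [0.4, 1.5, -1.4]
grip_width: 0.0163
```

```bash
python3 o2.py
```

```text
19.875 [0.448  0.2669 0.0775] [-3.1414  0.0003  1.974 ] F [ 0.5981  0.167  -1.8511] M [ 0.0472 -0.1741  0.019 ] [np.float64(0.034), np.float64(0.056), np.float64(-0.009), np.float64(-0.005)] turned 1.1142489666383062
```

Unloaded: torque about 0 and forces small. Now I'll draw the spanner straight up.

>>> carry_out:
  series:
    - [0,0,-0.002,0,0,0,255]
    - [0,0,-0.005,0,0,0,255]
    - [0,0,-0.009,0,0,0,255]
    - [0,0,-0.015,0,0,0,255]
    - [0,0,-0.03,0,0,0,255]
    - [0,0,-0.055,0,0,0,255]
    - [0,0,-0.085,0,0,0,255]
    - [0,0,-0.115,0,0,0,255]
    - [0,0,-0.12,0,0,0,255]
    - [0,0,-0.12,0,0,0,255]

```text
clock: 21.12
position: [0.448, 0.2669, 0.1976]
tool_rot: [3.141, 0.0, 1.974]
force: [0.5, -0.4, -1.9]
grip_width: 0.0163
```

```bash
python3 o.py; python3 -c "
from h import *
print(plan([.448,.195,.196],1.678))"
```

```text
21.125 [0.448  0.2669 0.1976] [3.1412 0.0002 1.9741] F [ 0.5415 -0.3814 -1.8508] M [-0.001   0.0193 -0.0102] 0.016306336894039607 turned 1.11411793420375
(array([-0.0662, -0.0282,  0.0016]), array([4.000e-04, 1.000e-04, 2.961e-01]))
```

Next I'll back off to view the ring, and re-check the spanner in hand.

>>> carry_out:
  series:
    - [-0.015,-0.006,0,0,0,0.07,255]
    - [-0.033,-0.014,0,0,0,0.15,255]
    - [-0.05,-0.021,0,0,0,0.23,255]
    - [-0.0662,-0.0282,0,0,0,0.296,255]
    - [-0.0662,-0.0282,0,0,0,0.296,255]
    - [-0.0662,-0.0282,0,0,0,0.296,255]

```text
clock: 21.88
position: [0.4481, 0.1954, 0.1976]
tool_rot: [3.141, -0.0, 1.679]
force: [-0.2, 0.4, -2.4]
grip_width: 0.0162
```

```bash
python3 - <<'E'
from h import *
s=telemetry.observe();print(s["position"],s["tool_rot"],s["grip_width"])
im,d=imaging.grab_frame("wrist");cv2.imwrite("pics/w9.png",im);np.save("pics/w9.npy",d);np.save("pics/w9T.npy",wristT(s))
crop("pics/w9.png","pics/w9c.png",215,40,371,220,4)
T=imaging.camera_info("wrist")["hand_eye"];P=cloud("wrist",d,T)
for v in range(190,240,6): print(v,P[v,281].round(4))
E
```

```text
[0.4481127  0.1954311  0.19764214] [ 3.14125228e+00 -3.69348197e-04  1.67870602e+00] 0.016241844870296153
190 [-0.007   0.0002  0.1977]
196 [ 0.029  -0.0001  0.0282]
202 [ 0.0256 -0.0001  0.0271]
208 [ 0.022  -0.0001  0.0264]
214 [ 0.0321 -0.0002 -0.0165]
220 [ 0.0322 -0.0002 -0.0252]
226 [ 0.0312 -0.0002 -0.0298]
232 [ 0.0294 -0.0002 -0.0321]
238 [ 0.0272 -0.0002 -0.0332]
```

View pics/w9c.png

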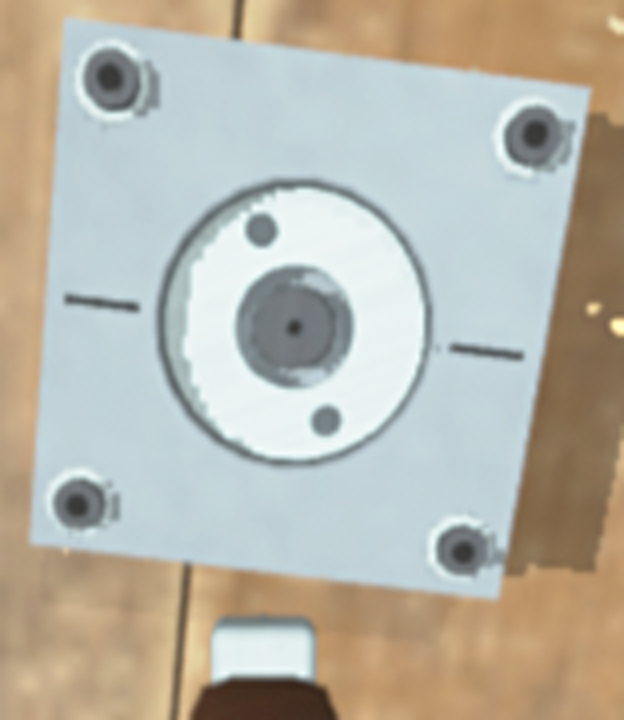

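```bash
python3 - <<'E'
from h import *
T=np.load("pics/w9T.npy")
f=lambda x,y:(215+(x+.5)/4-.5,40+(y+.5)/4-.5)
a=atz("wrist",*f(262,230),.04,T);b=atz("wrist",*f(326,420),.04,T);v=b-a
print((a+b)/2,np.linalg.norm(v),"ring turned cw",-.055-np.arctan2(v[1],v[0]))
print(plan([.472,-.051,.196],1.678))
E
```

```text
[0.44764884 0.26777618 0.04      ] 0.047831140719151184 ring turned cw 1.0626837312759954
(array([-0.2478, -0.0028,  0.0015]), array([ 0.0002, -0.0005,  0.0012]))
```

>>> carry_out:
  series:
    - [-0.02,0,0,0,0,0,255]
    - [-0.055,0,0,0,0,0,255]
    - [-0.095,-0.001,0,0,0,0,255]
    - [-0.135,-0.002,0,0,0,0,255]
    - [-0.175,-0.003,0,0,0,0,255]
    - [-0.21,-0.003,0,0,0,0,255]
    - [-0.235,-0.003,0,0,0,0,255]
    - [-0.2478,-0.003,0,0,0,0,255]
    - [-0.2478,-0.003,0.02,0,0,0,255]
    - [-0.2478,-0.003,0.02,0,0,0,255]

```text
clock: 23.18
position: [0.4711, -0.0507, 0.1767]
tool_rot: [-3.14, -0.001, 1.68]
force: [-0.1, -0.0, -1.8]
grip_width: 0.0161
```

```bash
python3 - <<'E'
from h import *
s=telemetry.observe();print(s["position"],s["tool_rot"],s["force"])
print(plan([.4722,-.051,.085],1.678))
im,d=imaging.grab_frame("wrist");cv2.imwrite("pics/w10.png",im)
crop("pics/w10.png","pics/w10c.png",230,130,330,270,5)
print(atz("wrist",230+257/5,130+207/5,.03,wristT(s)))
E
```

```text
[ 0.47112726 -0.05070583  0.17673181] [-3.13977819e+00 -9.19122405e-04  1.67951432e+00] [-0.12999836 -0.02407017 -1.80645821]
(array([-0.0005,  0.0012,  0.0917]), array([-0.0018, -0.0009,  0.0015]))
[ 0.4687522  -0.02667084  0.03      ]
```

View pics/w10c.png

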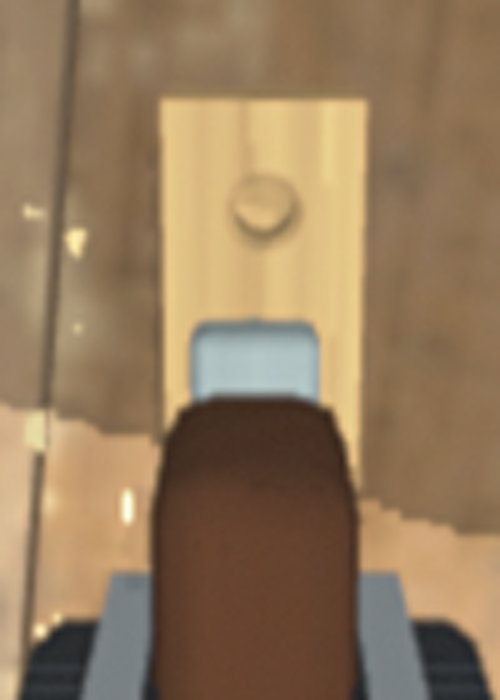

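>>> carry_out:
  series:
    - [-0.0004,0.001,0.025,0.001,0,0.0015,255]
    - [-0.0004,0.001,0.05,0.001,0,0.0015,255]
    - [-0.0004,0.001,0.075,0.001,0,0.0015,255]
    - [-0.0004,0.001,0.092,0.001,0,0.0015,255]
    - [-0.0004,0.001,0.097,0.001,0,0.0015,255]
    - [-0.0004,0.001,0.1015,0.001,0,0.0015,255]
    - [-0.0004,0.001,0.105,0.001,0,0.0015,255]
    - [-0.0004,0.001,0.107,0.001,0,0.0015,255]
    - [-0.0004,0.001,0.107,0.001,0,0.0015,255]

```text
clock: 24.35
position: [0.4727, -0.0519, 0.0706]
tool_rot: [-3.141, 0.0, 1.677]
force: [-0.4, -0.1, -0.9]
grip_width: 0.0165
```

```bash
python3 o.py
```

```text
24.35 [ 0.4727 -0.0519  0.0706] [-3.1408  0.      1.6767] F [-0.4307 -0.0791 -0.8996] M [0.0162 0.0437 0.0073] 0.01647924582309745 turned 1.4115278717169422
```

>>> carry_out:
  series:
    - [0.0005,-0.0004,0.0015,0,0,0,255]
    - [0.0005,-0.0004,0.0028,0,0,0,255]
    - [0.0005,-0.0004,0.0036,0,0,0,255]
    - [0.0005,-0.0004,0.0036,0,0,0,255]

```text
clock: 24.85
position: [0.4722, -0.0514, 0.0669]
tool_rot: [-3.141, -0.0, 1.677]
force: [-0.4, 0.2, -0.6]
grip_width: 0.0165
```

```bash
python3 o.py
```

```text
24.85 [ 0.4722 -0.0514  0.0669] [-3.1406 -0.      1.6768] F [-0.4034  0.2442 -0.5829] M [-0.0498  0.1394 -0.0654] 0.016544417518048454 turned 1.4114425157101937
```

>>> carry_out:
  series:
    - [0,0,0.0006,0,0,0,255]
    - [0,0,0.001,0,0,0,255]
    - [0,0,0.001,0,0,0,255]

```text
clock: 25.22
position: [0.4723, -0.0514, 0.0668]
tool_rot: [-3.141, 0.001, 1.677]
force: [-7.3, 1.3, 27.7]
grip_width: 0.0163
```

```bash
python3 o.py
```

```text
25.225 [ 0.4723 -0.0514  0.0668] [-3.1411  0.0007  1.6767] F [-7.2969  1.2838 27.7373] M [ 0.208   1.8539 -0.0181] 0.016304461537187166 turned 1.411536793246999
```

>>> carry_out:
  series:
    - [0,0,-0.0008,0,0,0,255]
    - [0,0,-0.0008,0,0,0,200]
    - [0,0,-0.0008,0,0,0,120]
    - [0,0,-0.0008,0,0,0,0]
    - [0,0,-0.0008,0,0,0,0]
    - [0,0,-0.0008,0,0,0,0]
    - [0,0,-0.0008,0,0,0,0]
    - [0,0,-0.0008,0,0,0,0]
  force: 30

```text
clock: 26.22
position: [0.4722, -0.0513, 0.0667]
tool_rot: [-3.141, -0.0, 1.677]
force: [-0.2, -0.1, -0.2]
grip_width: 0.0854
```

```bash
python3 o.py
```

```text
26.225 [ 0.4722 -0.0513  0.0667] [-3.1406 -0.0001  1.6767] F [-0.2225 -0.1067 -0.1681] M [-0.0686 -0.0643  0.0138] 0.08544086635613225 turned 1.4114545595506673
```

>>> carry_out:
  series:
    - [0,0,-0.01,0,0,0,0]
    - [0,0,-0.03,0,0,0,0]
    - [0,0,-0.06,0,0,0,0]
    - [0,0,-0.09,0,0,0,0]
    - [0,0,-0.125,0,0,0,0]
    - [0,0,-0.16,0,0,0,0]
    - [0,0,-0.18,0,0,0,0]
    - [0,0,-0.18,0,0,0,0]
    - [0,0,-0.18,0,0,0,0]

```text
clock: 27.35
position: [0.472, -0.0514, 0.2464]
tool_rot: [-3.14, -0.0, 1.677]
force: [-0.6, -0.7, -0.7]
grip_width: 0.0849
```

```bash
python3 - <<'E'
from h import *
s=telemetry.observe();print(s["clock"],s["position"])
for n in("wrist","side","scene"):
    im,d=imaging.grab_frame(n);cv2.imwrite(f"pics/{n}11.png",im)
    if n!="wrist":continue
    P=cloud("wrist",d,wristT(s))[d>0]
    Q=P[(P[:,2]>.085)&(P[:,2]<.108)&(abs(P[:,0]-.472)<.05)&(abs(P[:,1]+.053)<.06)]
    print(len(Q),Q.mean(0),Q[:,2].max(),cv2.minAreaRect((Q[:,:2]*1000).astype(np.float32)))
crop("pics/scene11.png","pics/scene11c.png",330,150,400,250,6)
E
```

```text
27.35 [ 0.47204412 -0.05136112  0.24643132]
1010 [ 0.47170764 -0.04886257  0.098438  ] 0.10152800148660696 ((472.0809326171875, -50.41370391845703), (16.99643898010254, 63.23603439331055), 5.723781108856201)
```

View pics/wrist11.png

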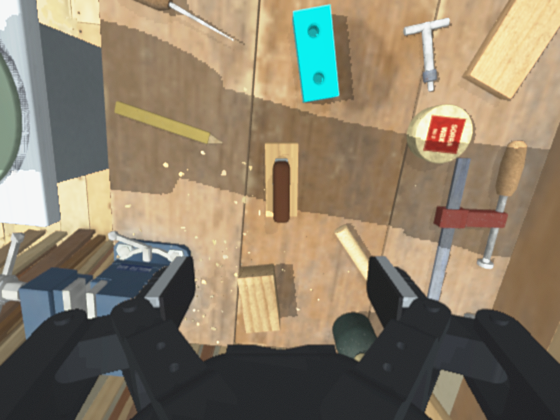

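View pics/scene11c.png

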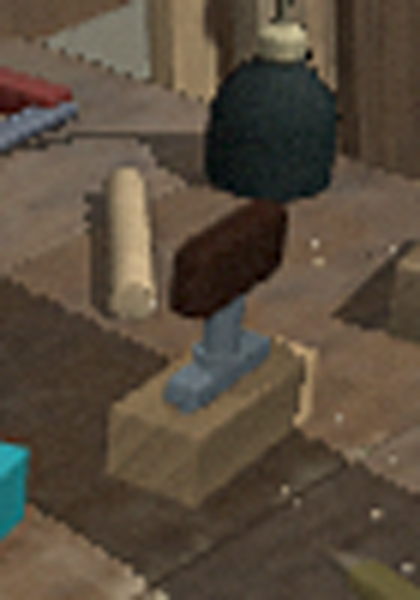

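View pics/side11.png

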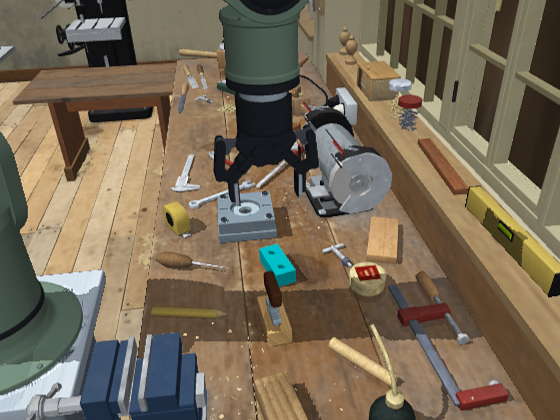

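The spanner stands upright in its stand at wrist (281,190), with its crossbar on the wood. The tin, chuck key and flat spanner haven't moved, so I'm handing in.

```bash
python3 -c "
from workcell import ticket
print(ticket.job_done())"
```

```text
the job is handed in; nothing more can be done
None
```

The ring is tight on its seat, the spanner is back upright in its stand, and I handed the job in at about 27.5 s of the 72 s allowed.

**Engaging and turning:** The pins went into the ring's holes with no measurable contact force. I turned the ring clockwise against a running torque of about 0.1–0.15 N m. It met the seat after roughly 1.1 rad of spanner turning, and I tightened it in small steps.

**Final torque:** The last held average was 0.51 N m, with single noisy readings of 0.48–0.55. That is a little over the 0.45 aimed for and below the 0.7 limit. I then took the load off the pins and drew the spanner straight up.

**Last checks:**
- **Spanner:** The grip is within about 1 mm of where it started, its top is at the same height, and the pins are in the stand's holes.
- **Other things:** The wax tin, chuck key and flat spanner look unmoved in the pictures.
- **Forces:** The largest force I read was 28 N at the wrist, when the crossbar touched the stand.

**One disagreement:** After release, the camera put the ring at about 1.06 rad turned, against about 1.11 rad expected from the spanner's angle. I put this down to the ring springing back slightly until friction held it (about 0.03 rad), plus picture error of about 0.02 rad. I did not check the torque again after release.

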